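# Wedge the rocking weighing slab

## Robot

A 6-joint arm with a two-finger parallel gripper is mounted at the origin on a cart in front of the work surface, level with it; the furniture and walls round the work are solid. World frame = base frame: x ahead of the robot, y to its left, z up, the work surface at z = 0. Lengths are in m, angles in rad, forces in N, time in s.
With the tool pointing down it reaches from about 0.375 to 0.9 m from the base axis. Payload 3.1 kg.
Tool frame: the origin (TCP) lies at the very end of the fingers, on their centre line; the grasp point (between the pads) lies 19 mm behind it; z points along the fingers, y is the line along which they close (so a half turn about z gives the same grasp; the last joint's range is limited). The gripper opens to 87 mm and grips with 3 to 60 N. Pads are 19 mm wide; open, the fingers measure 117 mm over their backs; the gripper's body (75 mm by 190 mm) begins 51 mm behind the grasp point.
Start: joints at [-1.492, 0.527, 1.433, -0, 1.181, -0.178], TCP at [0.159, -0.604, 0.223] pointing down, gripper open.
Joint ranges: [-3.08, 3.08], [-0.75, 2.2], [0.22, 2.44], [-1.43, 4.57], [0, 2.65], [-2.85, 2.85]. Speed limits (rad/s): [2.79, 2.79, 3.14, 3.14, 3.14, 3.14].

## Interface

Orientations are given as a unit quaternion [x, y, z, w].
In Python, from rig import robot gives the robot as it stands. The module is installed in compiled form; this text tells all that it offers.
- The arm moves only by the tool servo_tool, never from a script. Its argument "rows" is one flat list of numbers, 5 for each row, row after row: the closure, from -1 (fully open) to 1 (shut), so that 0 is half open, then the shift along the tool's x, y, z in m, then the turn about the tool's z in degrees. A call has 1 to 5 rows; each row shifts and turns the commanded pose from where the row before left it, along the tool's axes as they then stand; what a row does not reach is not made up. A row lasts 1/12 s, in which the tool goes at most 41.7 mm and 7.16 degrees, less where a joint would pass 70% of its speed; a pose out of reach is approached as far as the arm can. A call with a gripper value outside its range is refused whole. The fingers move at their own pace and stop on an object; "newtons" is the grip in N (left out, the last holds). Time passes only in rows, so rows that do not move let the fingers close. It gives the time, the measured TCP pose, the force, the opening and the grip force at its end, in the units of the state.
- robot.get_obs(): the state, without advancing time (a new reading comes with each control period).
- robot.camera(name): name is "scene" or "side" or "wrist"; returns a dict with "pixels" (480x640x3 uint8, red, green, blue), "intrinsics" (3x3 intrinsics, pixels), "rvec" (rotation vector, rad) and "tvec" (3), from world to camera coordinates, as OpenCV has them; the wrist camera has in their place "mount" (4x4, takes a point from camera to tool coordinates, whose origin is the TCP and whose axes are the flange's). Camera axes: x right, y down, z forward; pixel columns grow to the right and rows downward; lengths in m; the calibration is good to about 2 mm. A picture is of the moment at which its call begins: read the wrist's pose just before it. There is no depth.
- robot.hand_in(): hands the job in; it is judged then, once.
Trained networks look in a picture, given as the dict that the camera call returned (one of the last four; its "shot" number tells which), for a name from the list of things; names that differ only in an ending like _2 or _b are one class to them, and where a whole thing is asked for, a point or a joint stands for the part that bears it (a point fixed in the world has none). Each returns a list of dicts, best first, with "score" (0 to 1); they miss things now and then, are a little off and sometimes report something else, mostly with a low value. They report only what shows in the picture. A call takes as long as a camera call. They do not tell look-alikes from the thing itself.
- robot.spot_in(picture, query): "at" ([x, y, z] in m, in world coordinates, good to about 4 mm: the middle of the surface that is visible of it).
- robot.outline_of(picture, query): "region" (480x640 bool, what is visible of it).
- robot.place_of(picture, query): "at" ([x, y, z] in m, in world coordinates, good to about 4 mm: a listed point, or the origin of a listed thing).
The state is a dict: "time": time; "q": joint angles; "joint_velocities": joint speeds; "joint_torque": joint torques, N m; "position": TCP position; "tool_rot": TCP orientation; "ft_force": force on the tool from outside, world axes, zero at the start; "moment": the same for the moment, N m; "grip_width": finger opening in m; "grip_force": force on a finger pad.
Only numpy, scipy, OpenCV 4.12 (cv2) and the standard library are available. Lean on these libraries where they do the work, as an engineer would, in place of code of your own. Each camera call takes 0.05 s, during which the arm holds its last target. There are 200 camera calls.

## Task

The stone slab that carries the clear tube bath rocks, because its near-left foot is too short. Push the wooden wedge along the bench with your fingertips, thin edge first, under that foot until the slab no longer rocks, testing by pressing on the round rubber pad on the corner above the foot; do not pick up the wedge or anything else, and leave the other things where they are. Finish while still holding the fingertips pressed firmly (about 10 N) on the pad, with the slab standing steady on the wedge.

Things in the scene. Friction and masses are not known exactly. Their poses are not given: they have to be found in the camera images.
- slab_top (a point): Centre of the top face of the stone slab (250 x 250 mm, 24 mm thick, top 54 mm above the bench, on four ball feet). Its x axis points away from the robot and y to the robot's left, as the slab is turned. A clear tube bath (136 x 248 x 75 mm) is fixed on its far half. The slab cannot slide; it only rocks, on the diagonal through its near-right and far-left feet.
- slab (a joint): Rocking of the slab in rad: 0 = at rest, near-left foot in the air; grows as the near-left corner goes down (0.134 m of sinking per rad). About 2 N on the pad rocks it. Unwedged and pressed, it goes to 0.037 to 0.067, where the short foot meets the bench; released, it comes back to 0.
- short_foot: The slab's short near-left foot, a grey plastic ball foot of 14 mm radius. The body's origin is at bench height below the slab's centre; see foot_bottom for the foot's place.
- foot_bottom (a point): Lowest point of the short foot, 95 mm nearer than the slab's centre and 95 mm left of it, 30 mm in from the slab's edges; at rest it hangs 5 to 9 mm above the bench, different each time. The slab's underside is about 28 mm above the bench there.
- pad: Round black rubber pad, 40 mm wide and 3 mm thick, fixed on top of the slab's near-left corner, straight above the short foot. Origin: centre of its underside.
- pad_top (a point): Centre of the pad's top face, about 57 mm above the bench; press here, straight down.
- wedge: Loose plain wooden wedge, 100 mm long (x), 50 mm wide (y), 2 mm thick at its thin edge (-x end) rising evenly to 16 mm at its thick end (+x end), about 70 g. Origin: centre of its underside. It lies left of the short foot, thin edge towards it, up to 0.2 rad askew and 15 mm out of line. Friction holds it under a loaded foot.
- wedge_back (a point): Centre of the thick end face of the wedge, 8 mm above its underside: push here, along the wedge's -x axis.
- timer: Bystander: white bench timer, 62 x 66 x 19 mm, lying near the bench's front edge. Origin: centre of its underside.
- tube_note: Bystander: capped sample tube lying down, 102 mm long, 17 mm thick, near the bench's front edge. Origin: centre of its underside.
- bottle_100: Bystander: small clear bottle with a blue cap, 56 mm wide, 105 mm tall, to the right of the slab. Origin: centre of its underside.
- block_a: Bystander: violet tube block, 62 x 81 x 26 mm, at the front right. Origin: centre of its underside.
- pen_white: Bystander: white pen, 142 mm long, lying at the front left. Origin: centre of its underside.
Not all that is in view belongs to the job. Of the things that look like the wedge, the middle-sized one is meant.

How it is judged:
By the outcome, as a careful person would: the job done as asked, in the order asked, and still so for the second after the job is handed in, while the arm keeps its last pose, push and grip.
It also fails if it takes over 45 s, if anything falls off the work surface, if the arm or the gripper's body presses on something with over 40 N, if the wrist force passes 120 N, or if a joint passes its speed limit or range.

## Working session

There is one attempt and no reset: what is moved stays moved. The work goes in short steps, Python scripts to look and compute and a tool call to move; the robot and the scene stay as the last step left them, time stands still between calls to the robot, and variables do not carry over. Pictures are saved under pics/ and viewed, at most 10 in all, crops included, and the job is handed in when it is done.

Besides the shell and the picture viewer there is one more tool, called after "Request:" as name(argument=value, ...), one argument or row to a line, values as JSON. servo_tool: Moves the arm, as the interface text tells. Its arguments: {"type":"object","properties":{"rows":{"type":"array","items":{"type":"number"}},"newtons":{"type":"number"}},"required":["rows"]}

```bash
mkdir -p pics
cat > h.py <<'E'
import numpy as np, cv2
from rig import robot
from scipy.spatial.transform import Rotation as R
def save(p,n): cv2.imwrite('pics/'+n,p['pixels'][:,:,::-1])
def proj(p,X):
    return cv2.projectPoints(np.array(X,float).reshape(-1,3),np.array(p['rvec'],float),np.array(p['tvec'],float),np.array(p['intrinsics'],float),None)[0].reshape(-1,2)
def plane(p,uv,z):
    Rm=cv2.Rodrigues(np.array(p['rvec'],float))[0];t=np.array(p['tvec'],float).reshape(3)
    uv=np.array(uv,float).reshape(-1,2);K=np.array(p['intrinsics'],float)
    d=(Rm.T@np.linalg.inv(K)@np.c_[uv,np.ones(len(uv))].T).T;c=-Rm.T@t
    return c+d*((z-c[2])/d[:,2])[:,None]
E
python3 - <<'E'
from h import *
o=robot.get_obs();print(o['time'],o['position'],o['tool_rot'])
for n in('scene','side'):
    p=robot.camera(n);save(p,n+'0.png')
    for q in('wedge','wedge_back','pad_top','foot_bottom','slab_top'):
        print(n,q,[(np.round(d['at'],3),round(d['score'],2)) for d in robot.place_of(p,q)[:4]])
E
```

```text
0.0 [ 0.15872111 -0.60374966  0.22155225] [ 9.91764707e-01  1.28068522e-01  5.41200381e-05 -1.10263668e-03]
scene wedge [(array([ 0.619,  0.175, -0.003]), 0.58), (array([ 0.499,  0.282, -0.001]), 0.56), (array([0.505, 0.076, 0.   ]), 0.55)]
scene wedge_back [(array([0.437, 0.248, 0.014]), 0.88), (array([0.505, 0.122, 0.012]), 0.57), (array([0.578, 0.18 , 0.006]), 0.51)]
scene pad_top [(array([ 0.522, -0.031,  0.052]), 0.48)]
scene foot_bottom []
scene slab_top [(array([ 0.626, -0.111,  0.055]), 0.95)]
side wedge [(array([ 0.492,  0.281, -0.002]), 0.73), (array([ 0.617,  0.176, -0.003]), 0.66), (array([ 0.508,  0.077, -0.002]), 0.59)]
side wedge_back [(array([0.581, 0.173, 0.007]), 0.92), (array([0.504, 0.124, 0.004]), 0.73), (array([0.439, 0.248, 0.009]), 0.66)]
side pad_top [(array([ 0.524, -0.032,  0.053]), 0.71)]
side foot_bottom []
side slab_top [(array([ 0.623, -0.112,  0.05 ]), 0.96)]
```

View pics/scene0.png

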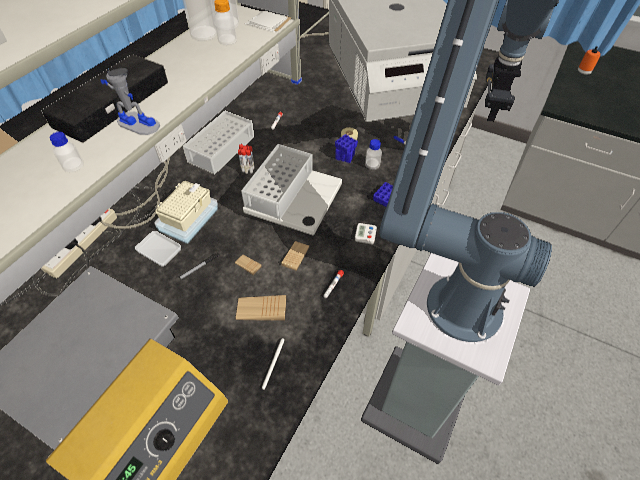

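View pics/side0.png

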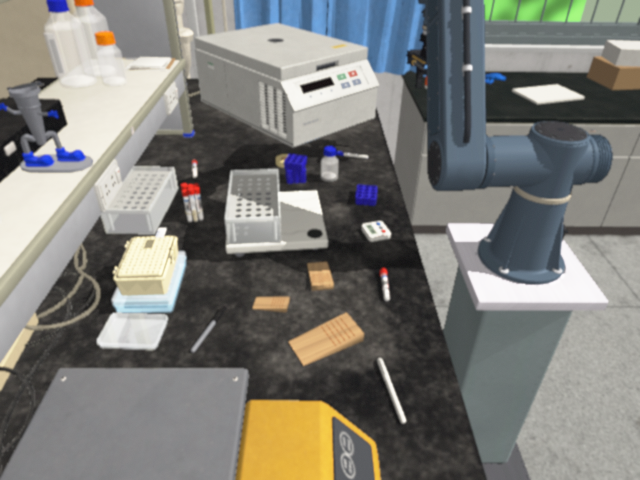

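The scene view shows three wooden wedges. The middle-sized one, at about (295,255) in scene and (320,276) in side, lies left of the pad at (309,221) in scene. The big grooved one (262,308) and the small one (248,264) are decoys. The centimetre estimates are wedge (0.506,0.076), pad (0.523,-0.031) and slab yaw ≈0.12. I'll move over for a wrist view.

Request:
servo_tool(
  rows=[1,0,0,0,4.9,1,0,0,0,4.9,1,0,0,0,4.9,1,0.022,-0.032,0,0,1,0.022,-0.032,0,0],
  newtons=20,
)

```text
time: 1.02
position: [0.2021, -0.5415, 0.2224]
tool_rot: [1.0, -0.002, 0.0, 0.001]
ft_force: [0.4, 1.3, 0.2]
grip_width: 0.0612
grip_force: 0.0
```

Request:
servo_tool(
  rows=[1,0.022,-0.032,0,0,1,0.022,-0.032,0,0,1,0.022,-0.032,0,0,1,0.022,-0.032,0,0,1,0.022,-0.032,0,0],
)

```text
time: 1.43
position: [0.3135, -0.3789, 0.2228]
tool_rot: [1.0, -0.0, 0.0, 0.0]
ft_force: [-0.2, -0.5, -0.2]
grip_width: 0.0284
grip_force: 0.0
```

Request:
servo_tool(
  rows=[1,0.022,-0.032,0,0,1,0.022,-0.032,0,0,1,0.022,-0.032,0,0,1,0.022,-0.032,0,0,1,0.006,-0.038,0,0],
)

```text
time: 1.85
position: [0.4102, -0.2146, 0.2233]
tool_rot: [1.0, 0.0, 0.002, 0.002]
ft_force: [1.9, 0.3, 0.2]
grip_width: 0.0017
grip_force: 0.0
```

Request:
servo_tool(
  rows=[1,0.006,-0.038,0,0,1,0.006,-0.038,0,0,1,0.006,-0.038,0,0,1,0.006,-0.038,0,0,1,0.006,-0.038,0,0],
)

```text
time: 2.27
position: [0.4368, -0.0227, 0.2229]
tool_rot: [1.0, -0.0, 0.0, 0.0]
ft_force: [1.0, -0.1, 0.1]
grip_width: 0.0003
grip_force: 0.0
```

Request:
servo_tool(
  rows=[1,0.006,-0.038,0,0,1,0.006,-0.038,0,0,1,0.006,-0.038,0,0,1,0,0,0,0],
)

```text
time: 2.6
position: [0.4551, 0.0955, 0.223]
tool_rot: [1.0, 0.004, 0.001, -0.001]
ft_force: [0.2, -0.8, -0.5]
grip_width: 0.0003
grip_force: 0.0
```

```bash
cat >> h.py <<'E'
def wrist():
    o=robot.get_obs();p=robot.camera('wrist')
    T=np.eye(4);T[:3,:3]=R.from_quat(o['tool_rot']).as_matrix();T[:3,3]=o['position']
    M=np.linalg.inv(T@np.array(p['mount']))
    p2=dict(p);p2['rvec']=cv2.Rodrigues(M[:3,:3])[0];p2['tvec']=M[:3,3]
    return o,p,p2
E
python3 - <<'E'
from h import *
o,p,c=wrist();print(o['time'],o['position'],R.from_quat(o['tool_rot']).as_matrix().round(3),o['grip_width'])
save(p,'w1.png')
for q in('wedge','wedge_back','pad_top','foot_bottom','slab_top'):
    print(q,[(np.round(d['at'],3),round(d['score'],2)) for d in robot.place_of(p,q)[:4]])
for d in robot.outline_of(p,'wedge')[:3]:
    m=d['region'].astype(np.uint8);print(d['score'],m.sum());
    b=cv2.boxPoints(cv2.minAreaRect(cv2.findNonZero(m)));print(b.round().tolist(),plane(c,b,0.008).round(4).tolist())
E
```

```text
2.6 [0.45505293 0.09545601 0.22298117] [[ 1.     0.007  0.002]
 [ 0.007 -1.     0.003]
 [ 0.002 -0.003 -1.   ]] 0.000345189475820717
wedge [(array([0.506, 0.07 , 0.001]), 0.94), (array([ 0.62 ,  0.177, -0.002]), 0.88), (array([ 0.499,  0.279, -0.   ]), 0.56)]
wedge_back [(array([0.584, 0.177, 0.007]), 0.89), (array([0.436, 0.248, 0.015]), 0.72), (array([0.506, 0.12 , 0.004]), 0.7)]
pad_top [(array([ 0.52 , -0.029,  0.055]), 0.75)]
foot_bottom []
slab_top [(array([ 0.624, -0.114,  0.05 ]), 0.63)]
0.94 3380
[[209.0, 75.0], [217.0, -4.0], [262.0, 0.0], [254.0, 79.0]] [[0.5811, 0.2008, 0.008], [0.645, 0.1893, 0.008], [0.6418, 0.151, 0.008], [0.5776, 0.1605, 0.008]]
0.93 5440
[[289.0, 136.0], [393.0, 123.0], [400.0, 176.0], [296.0, 189.0]] [[0.5283, 0.129, 0.008], [0.5404, 0.0308, 0.008], [0.4911, 0.0218, 0.008], [0.478, 0.1234, 0.008]]
0.56 10775
[[62.0, 116.0], [126.0, 78.0], [202.0, 210.0], [138.0, 247.0]] [[0.5448, 0.3421, 0.008], [0.5778, 0.2774, 0.008], [0.4562, 0.2169, 0.008], [0.4167, 0.2861, 0.008]]
```

View pics/w1.png

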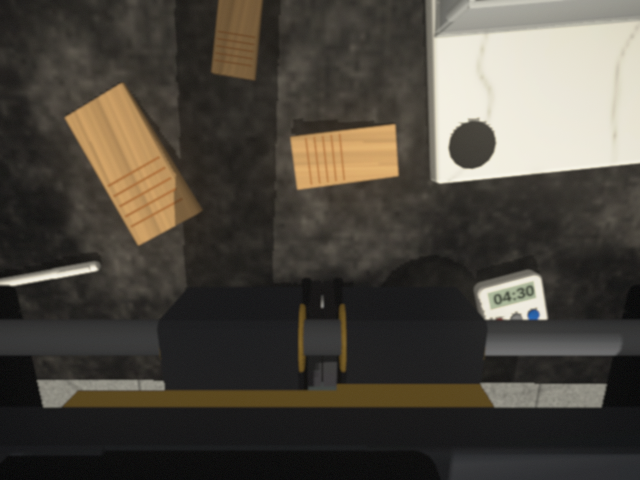

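The wrist view shows the middle wedge with its thick end at left (291,137)-(298,190) and thin edge at right (396,124)-(399,175). The pad is at (472,144) and the slab's near-left corner at (434,183). I'll turn these pixels into positions.

Run:
```python
from h import *
o,p,c=wrist()
a=plane(c,[[291,137],[298,190]],.016);b=plane(c,[[396,124],[399,175]],.002)
print(a.round(4),b.round(4));A=a.mean(0);B=b.mean(0);d=B-A
print('back',A,'tip',B,'len',np.hypot(*d[:2]),'dir from -y (to +x)',np.arctan2(d[0],-d[1]))
print('pad',plane(c,[[472,144]],.057),'slab',plane(c,[[429,10],[434,183],[639,163]],.054).round(4))
```

```text
[[0.5266 0.118  0.016 ]
 [0.4773 0.1125 0.016 ]] [[0.5381 0.0186 0.002 ]
 [0.4899 0.0133 0.002 ]]
back [0.50195054 0.11526725 0.016     ] tip [0.51401762 0.01597926 0.002     ] len 0.10001859574524823 dir from -y (to +x) 0.12094296291065904
pad [[ 0.52088784 -0.03490497  0.057     ]] slab [[ 0.6204  0.0071  0.054 ]
 [ 0.4884 -0.0068  0.054 ]
 [ 0.5048 -0.1788  0.054 ]]
```

The wedge measures 100.0 mm long, and its axis already passes within about 2 mm of the foot at (0.521,-0.034). I'll go behind its thick end, align with its axis and lower.

Request:
servo_tool(
  rows=[1,0.0215,-0.0275,0,0,1,0.0215,-0.0275,0,0,1,0,0,0.03,-3.45,1,0,0,0.04,-3.45,1,0,0,0.04,0],
)

```text
time: 3.42
position: [0.4995, 0.1441, 0.1125]
tool_rot: [0.998, 0.061, 0.002, 0.0]
ft_force: [0.1, 0.4, -0.4]
grip_width: 0.0004
grip_force: 0.0
```

Request:
servo_tool(
  rows=[1,0,0,0.04,0,1,0,0,0.03,0,1,0,0,0.02,0,1,0,0,0.01,0,1,0,0,0,0],
)

```text
time: 3.83
position: [0.4965, 0.1436, 0.0105]
tool_rot: [0.998, 0.059, -0.002, 0.0]
ft_force: [-0.1, -0.1, 0.4]
grip_width: 0.0003
grip_force: 0.0
```

Request:
servo_tool(
  rows=[1,0,0,0,0],
)

```text
time: 3.92
position: [0.4981, 0.144, 0.0127]
tool_rot: [0.998, 0.06, 0.0, -0.0]
ft_force: [-0.3, -0.3, 0.4]
grip_width: 0.0002
grip_force: 0.0
```

Request:
servo_tool(
  rows=[1,0,0,0.005,0,1,0,0.004,0,0,1,0,0.004,0,0,1,0,0.004,0,0,1,0,0.004,0,0],
)

```text
time: 4.33
position: [0.5001, 0.1283, 0.0083]
tool_rot: [0.998, 0.06, 0.001, -0.0]
ft_force: [-0.0, 0.1, 0.7]
grip_width: 0.0005
grip_force: 0.3
```

Request:
servo_tool(
  rows=[1,0,0.004,0,0,1,0,0.004,0,0,1,0,0.004,0,0,1,0,0.004,0,0,1,0,0.004,0,0],
)

```text
time: 4.75
position: [0.5019, 0.1085, 0.0075]
tool_rot: [0.998, 0.06, -0.0, -0.0]
ft_force: [-0.1, 0.8, 0.5]
grip_width: 0.0005
grip_force: 0.4
```

Request:
servo_tool(
  rows=[1,0,0.004,0,0,1,0,0.004,0,0,1,0,0.004,0,0,1,0,0.004,0,0,1,0,0,0,0],
)

```text
time: 5.17
position: [0.5041, 0.0921, 0.0075]
tool_rot: [0.998, 0.06, 0.0, 0.0]
ft_force: [0.6, -0.3, 0.2]
grip_width: 0.0007
grip_force: 0.0
```

Run:
```python
from h import *
o,p,c=wrist();print(o['time'],o['position'],o['ft_force'])
s=robot.camera('side')
save({'pixels':np.vstack([cv2.resize(s['pixels'][200:320,240:400],(640,480))[:300],p['pixels'][:290]])},'w2.png')
```

```text
5.1667 [0.5041051  0.09214672 0.00748257] [ 0.57402332 -0.30794983  0.18129381]
```

View pics/w2.png

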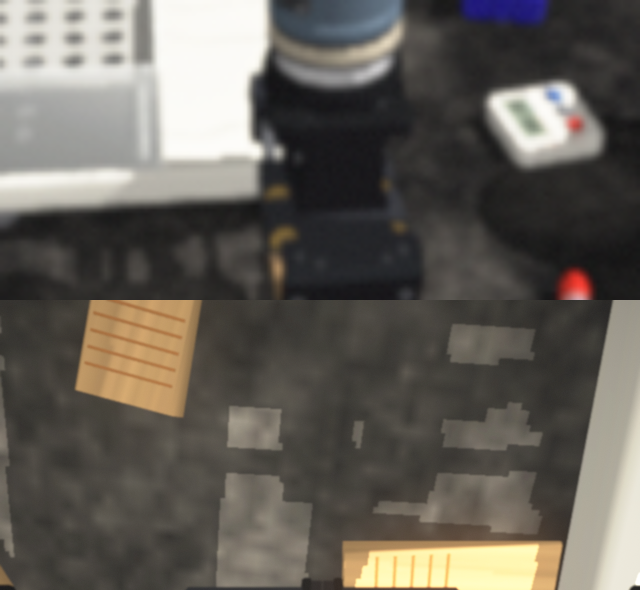

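The wedge is still square to the tool: its far edge runs level from (343,242) to (562,243) in the wrist view. I'll push on.

Request:
servo_tool(
  rows=[1,0,0.004,0,0,1,0,0.004,0,0,1,0,0.004,0,0,1,0,0.003,0,0,1,0,0.003,0,0],
)

```text
time: 5.68
position: [0.5061, 0.0747, 0.0075]
tool_rot: [0.998, 0.06, -0.0, -0.0]
ft_force: [-0.1, -0.6, 0.3]
grip_width: 0.0003
grip_force: 0.1
```

Request:
servo_tool(
  rows=[1,0,0.002,0,0,1,0,0.002,0,0,1,0,0.002,0,0,1,0,0.002,0,0],
)

```text
time: 6.02
position: [0.507, 0.067, 0.0076]
tool_rot: [0.998, 0.06, -0.0, -0.0]
ft_force: [0.7, -0.8, -0.6]
grip_width: 0.0003
grip_force: 0.1
```

Request:
servo_tool(
  rows=[1,0,0.001,0,0,1,0,0.001,0,0,1,0,0.001,0,0,1,0,0.001,0,0],
)

```text
time: 6.35
position: [0.5074, 0.0632, 0.0075]
tool_rot: [0.998, 0.06, -0.0, -0.0]
ft_force: [-0.4, 0.6, -0.5]
grip_width: 0.0005
grip_force: 0.1
```

Request:
servo_tool(
  rows=[1,0,0.001,0,0,1,0,0.001,0,0,1,0,0.001,0,0,1,0,0.001,0,0],
)

```text
time: 6.68
position: [0.508, 0.0592, 0.0076]
tool_rot: [0.998, 0.06, 0.0, -0.0]
ft_force: [0.1, 0.4, 0.0]
grip_width: 0.0002
grip_force: 0.1
```

Request:
servo_tool(
  rows=[1,0,0.001,0,0,1,0,0.001,0,0,1,0,0.001,0,0,1,0,0.001,0,0],
)

```text
time: 7.02
position: [0.5084, 0.0552, 0.0075]
tool_rot: [0.998, 0.06, -0.0, -0.0]
ft_force: [0.6, 1.7, -0.2]
grip_width: 0.0005
grip_force: 0.7
```

Request:
servo_tool(
  rows=[1,0,0.001,0,0,1,0,0,0,0],
)

```text
time: 7.18
position: [0.5084, 0.0544, 0.0076]
tool_rot: [0.998, 0.06, -0.0, -0.0]
ft_force: [0.1, 2.0, 1.1]
grip_width: 0.0005
grip_force: 1.1
```

Request:
servo_tool(
  rows=[1,0,0.001,0,0,1,0,0,0,0],
)

```text
time: 7.35
position: [0.5083, 0.0539, 0.0076]
tool_rot: [0.998, 0.06, -0.0, -0.0]
ft_force: [-0.7, 4.9, -0.2]
grip_width: 0.0004
grip_force: 2.3
```

Request:
servo_tool(
  rows=[1,0,0.001,0,0,1,0,0,0,0],
)

```text
time: 7.52
position: [0.5081, 0.0534, 0.0076]
tool_rot: [0.998, 0.06, -0.0, -0.001]
ft_force: [-0.5, 7.3, 1.1]
grip_width: 0.0005
grip_force: 3.6
```

Request:
servo_tool(
  rows=[1,0,0.001,0,0,1,0,0,0,0],
)

```text
time: 7.68
position: [0.508, 0.053, 0.0076]
tool_rot: [0.998, 0.06, -0.001, -0.001]
ft_force: [0.4, 9.2, 0.9]
grip_width: 0.0003
grip_force: 4.9
```

The force rose steadily to 9 N with the wedge barely moving, so the wedge is snug. I'll back off, rise and go over the pad.

Request:
servo_tool(
  rows=[1,0,-0.006,0,0,1,0,-0.012,0,0,1,0,-0.012,0,0,1,0,0,-0.03,0,1,0,0,-0.04,0],
)

```text
time: 8.1
position: [0.5022, 0.0824, 0.0753]
tool_rot: [0.998, 0.061, -0.004, -0.0]
ft_force: [0.6, -0.8, -0.2]
grip_width: 0.0006
grip_force: 0.0
```

Request:
servo_tool(
  rows=[1,0,0,-0.02,0,1,0,0.03,0,0,1,0,0.035,0,0,1,0,0.03,0,0,1,0,0.015,0,0],
)

```text
time: 8.52
position: [0.5198, -0.0304, 0.0981]
tool_rot: [0.998, 0.06, 0.001, 0.001]
ft_force: [-0.3, 0.3, -1.0]
grip_width: 0.0002
grip_force: 0.0
```

Request:
servo_tool(
  rows=[1,0,0,0,0,1,0,0,0,0],
)

```text
time: 8.68
position: [0.5184, -0.0281, 0.0975]
tool_rot: [0.998, 0.06, -0.0, -0.0]
ft_force: [-1.0, 0.3, -1.3]
grip_width: 0.0007
grip_force: 0.0
```

Run:
```python
from h import *
o=robot.get_obs();p=robot.camera('side');save(p,'s3.png');P=o['position'];print(o['time'],P)
m=R.from_quat(o['tool_rot']).as_matrix();print('to pad in tool axes',m.T@(np.array([.521,-.033,.057])-P))
print([(np.round(d['at'],3),round(d['score'],2)) for d in robot.place_of(p,'wedge')])
save({'pixels':cv2.resize(p['pixels'][200:320,240:400],(640,480))},'s3.png')
```

```text
8.6833 [ 0.51841584 -0.02810256  0.09750959]
to pad in tool axes [0.00199438 0.00517726 0.04050812]
[(array([0.614, 0.175, 0.001]), 0.84), (array([ 0.515, -0.002,  0.003]), 0.6), (array([0.489, 0.282, 0.002]), 0.59)]
```

View pics/s3.png

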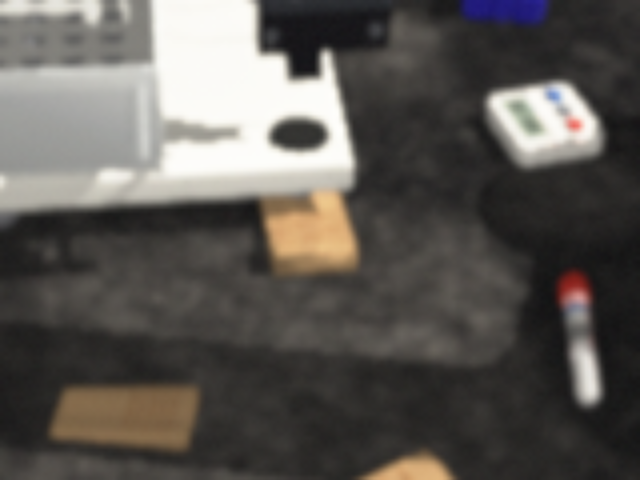

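The wedge at (310,235) sits under the slab's near-left corner, beneath the pad at (298,135), and the bystanders are where they were. Now I'll press.

Request:
servo_tool(
  rows=[1,0.002,0.005,0.015,0,1,0,0,0.015,0,1,0,0,0.005,0,1,0,0,0.002,0,1,0,0,0,0],
)

```text
time: 9.2
position: [0.5205, -0.0317, 0.0602]
tool_rot: [0.998, 0.061, -0.001, -0.0]
ft_force: [0.4, -0.2, 0.5]
grip_width: 0.0005
grip_force: 0.0
```

Request:
servo_tool(
  rows=[1,0,0,0.001,0,1,0,0,0.0,0],
)

```text
time: 9.37
position: [0.5214, -0.0325, 0.06]
tool_rot: [0.998, 0.061, 0.0, 0.0]
ft_force: [-0.7, 0.1, 0.4]
grip_width: 0.0007
grip_force: 0.0
```

Request:
servo_tool(
  rows=[1,0,0,0.001,0,1,0,0,0.0,0],
)

```text
time: 9.53
position: [0.5213, -0.0329, 0.0589]
tool_rot: [0.998, 0.06, 0.0, 0.0]
ft_force: [0.1, -0.3, -0.5]
grip_width: 0.0004
grip_force: 0.0
```

Request:
servo_tool(
  rows=[1,0,0,0.001,0,1,0,0,0.0,0],
)

```text
time: 9.7
position: [0.5211, -0.0329, 0.0576]
tool_rot: [0.998, 0.06, 0.0, 0.0]
ft_force: [0.1, 0.1, -0.4]
grip_width: 0.0004
grip_force: 0.0
```

Request:
servo_tool(
  rows=[1,0,0,0.001,0,1,0,0,0.0,0],
)

```text
time: 9.87
position: [0.521, -0.0329, 0.0564]
tool_rot: [0.998, 0.06, -0.0, -0.0]
ft_force: [-0.0, -0.1, 0.4]
grip_width: 0.0005
grip_force: 0.0
```

Request:
servo_tool(
  rows=[1,0,0,0.001,0,1,0,0,0.0,0],
)

```text
time: 10.03
position: [0.521, -0.0329, 0.0554]
tool_rot: [0.998, 0.06, -0.0, -0.0]
ft_force: [-0.3, 0.1, -0.3]
grip_width: 0.0003
grip_force: 0.0
```

Request:
servo_tool(
  rows=[1,0,0,0.001,0,1,0,0,0.0,0],
)

```text
time: 10.2
position: [0.521, -0.0328, 0.0544]
tool_rot: [0.998, 0.06, -0.0, -0.0]
ft_force: [-0.3, 0.4, -0.1]
grip_width: 0.0005
grip_force: 0.0
```

Request:
servo_tool(
  rows=[1,0,0,0.001,0,1,0,0,0.0,0],
)

```text
time: 10.37
position: [0.5212, -0.0329, 0.0538]
tool_rot: [0.998, 0.06, 0.0, 0.0]
ft_force: [-0.5, 0.7, 2.7]
grip_width: 0.0002
grip_force: 1.3
```

Request:
servo_tool(
  rows=[1,0,0,0.001,0,1,0,0,0.0,0],
)

```text
time: 10.53
position: [0.5212, -0.0329, 0.0537]
tool_rot: [0.998, 0.06, 0.0, 0.0]
ft_force: [-2.1, 0.1, 9.2]
grip_width: 0.0005
grip_force: 5.0
```

The contact is stiff: 2.7 to 9.2 N within 0.1 mm. It came at 0.054, 3 mm lower than expected, so I'll check by image that the slab corner hasn't moved from its rest position.

Run:
```python
from h import *
s=robot.camera('side');save(s,'s4.png');o=robot.get_obs();print(o['position'],o['ft_force'])
a=cv2.imread('pics/side0.png');b=cv2.imread('pics/s4.png')
pts=proj(s,[[.4884,-.0068,.054],[.4884,-.0068,.048],[.521,-.033,.057],[.55,0,.054]]);print(pts.round(1))
for col in (265,275,285,295,305,315,322):
    r=[]
    for im in(a,b):
        g=im[240:262,col-2:col+3].mean((1,2));d=-np.diff(g);d=np.clip(d,0,None)
        k=d.argmax();w=d[max(k-2,0):k+3];r.append(round(240+(w*np.arange(max(k-2,0),max(k-2,0)+len(w))).sum()/w.sum(),2))
    print(col,r)
cv2.imwrite('pics/cmp.png',np.hstack([cv2.resize(i[215:295,260:340],(400,400),interpolation=cv2.INTER_CUBIC) for i in(a,b)]))
```

```text
[ 0.52117869 -0.03286535  0.05368161] [-2.66986653  0.61029788  9.59821675]
[[327.3 239. ]
 [327.3 240.9]
 [314.1 231.9]
 [302.3 240.4]]
265 [np.float64(250.69), np.float64(250.71)]
275 [np.float64(249.94), np.float64(250.0)]
285 [np.float64(249.22), np.float64(249.15)]
295 [np.float64(248.9), np.float64(248.87)]
305 [np.float64(248.14), np.float64(247.98)]
315 [np.float64(247.96), np.float64(247.09)]
322 [np.float64(247.07), np.float64(241.32)]
```

View pics/cmp.png

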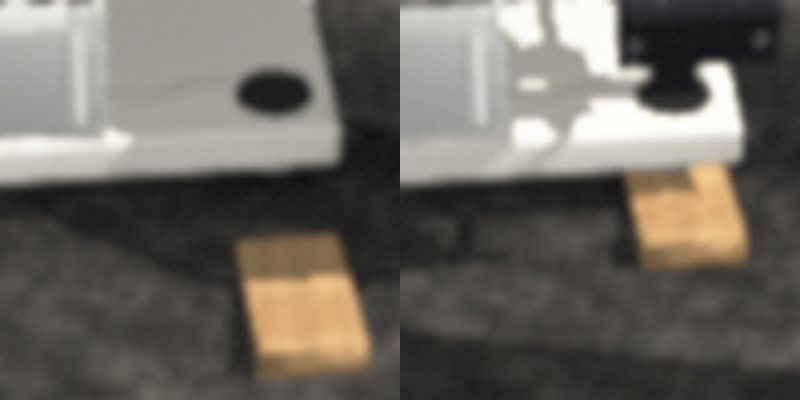

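Side by side, the slab's lower edge (about row 165 in both crops) sits in the same place before wedging and under a 9.6 N press. The edge rows differ by less than 0.2 px, so the slab isn't rocking. The wedge lies under the corner. I'll hold for a moment, then hand in.

Request:
servo_tool(
  rows=[1,0,0,0.0001,0,1,0,0,0,0,1,0,0,0,0,1,0,0,0,0,1,0,0,0,0],
)

```text
time: 11.0
position: [0.5212, -0.0329, 0.0537]
tool_rot: [0.998, 0.06, 0.0, 0.0]
ft_force: [-2.1, 1.1, 10.3]
grip_width: 0.0004
grip_force: 5.4
```

Request:
servo_tool(
  rows=[1,0,0,0,0,1,0,0,0,0,1,0,0,0,0,1,0,0,0,0,1,0,0,0,0],
)

```text
time: 11.42
position: [0.5212, -0.0329, 0.0537]
tool_rot: [0.998, 0.06, 0.0, 0.0]
ft_force: [-1.5, 0.6, 10.2]
grip_width: 0.0007
grip_force: 5.4
```

```bash
python3 -c "
from rig import robot
print(robot.hand_in())"
```

```text
the job is handed in; nothing more can be done
None
```

I pushed the middle-sized wedge under the short foot until it was snug and handed the job in while pressing about 10 N on the pad; the slab showed no rocking, and no verdict came back.

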